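# Draw the carrier plate from under the culture flask

## Task

A culture flask has been brought to the imaging stand on a thin steel carrier plate. By its orange lug, draw the carrier straight out along the runway until it is wholly clear of the flask and let go of it, so that the flask settles flat on the black stage where it was, not lifted, tipped or dragged along. Then take the carrier again across its middle, lift it, and set it down without dropping it, lying level in the blue saddles of its cradle (either way round), leaving everything else on the bench where it is.

Things in the scene. Friction and masses are not known exactly. Their poses are not given: they have to be found in the camera images.
- stand: Imaging stand, fixed to the bench, white with a flat black top 45 mm above the bench. Origin on the bench under the centre of the stage. The stage is 140 mm (along its x) by 156 mm (y), centred at x = 10 mm; from its -x side a straight runway at the same height runs out along the stand's -x axis. A lamp housing 70 mm wide, 85 mm tall stands at x = 79 to 129 mm.
- stop_posts (a point): Point on the stage midway between two fixed upright steel stop posts, at x = -50.5 mm of the stand, y = +38 and -38 mm (12 mm diameter, 20 mm above the stage, 64 mm free between them). The carrier is drawn between them towards -x; the flask fetches up against them and stays.
- runway_end (a point): Middle of the end of the runway, on its top face, at x = -275 mm of the stand. The runway is 34 mm wide, its top 45 mm above the bench, narrower below; a foot 80 mm wide and 8 mm high is under its last 50 mm.
- stage (a point): Point on the stand's top face at the centre of the stage, 45 mm above the bench; axes as the stand's. The flask must stay centred here.
- carrier: Carrier: loose flat steel plate 170 mm (its x) by 50 mm (y) by 5 mm thick, about 0.3 kg, with an upright orange lug on top near its -x end. Origin at the centre of the plate's underside, z up. It starts under the flask, along the stand's x within about 2 degrees, its origin about 40 mm to the -x side of the stage centre, its lug end out over the runway. It is not guided sideways.
- carrier_lug (a point): Middle of the lug, 22 mm above the plate's underside. The lug is 24 mm long (carrier x), 10 mm thick (carrier y), and its top is 39 mm above the plate's underside: pinch it from above across its thickness.
- carrier_mid (a point): Where to take the plate across its middle: near its centre of mass, 5 mm to the lug side of the plate's centre, at half thickness; grip across the 50 mm width (carrier y), which overhangs the runway by 8 mm on each side.
- carrier_tail (a point): Middle of the carrier's +x end (the end under the flask), at half thickness. A stroke of about 110 to 150 mm brings it clear of flask and posts; more than 160 mm runs the lug end off the runway.
- flask: Flat clear culture flask lying on the carrier: body 84 mm (its x, along the stand's x) by 110 mm (y) by 36 mm high, neck and blue cap to +y reaching 92 mm from the origin; about 0.22 kg. Origin at the centre of the body's underside, at first over the stage centre, 5 mm above the stage, 1 to 5 mm from the posts. Only its weight holds it; it sinks 5 mm on to the stage as the carrier leaves.
- cradle: Cradle for the carrier, fixed: white base 150 mm (x) by 90 mm (y) by 8 mm, with two blue saddle bars across it at x = -55 and +55 mm (16 mm long, tops 45 mm above the bench), each with cheeks 10 mm high at both sides, 62 mm apart, for the 50 mm plate. Between the bars 94 mm are free for fingers down to the base. Origin on the bench at the centre.
- cradle_seat (a point): Centre between the two saddles at the height of their tops, 45 mm above the bench: the carrier's underside centre belongs here, the plate along the cradle's x axis, either way round.
- medium_bottle: Bystander: clear bottle with orange cap, 70 mm diameter, 150 mm tall; origin at its foot. Leave alone.
- amber_bottle: Bystander: amber jar, 52 mm diameter, 100 mm tall; origin at its foot. Leave alone.
- spare_flask: Bystander: second clear flask with a blue cap, the same as the first, lying on the bench by itself. Leave alone.
- dishes: Bystander: stack of three clear round dishes, 91 mm diameter, 41 mm high; origin at its foot. Leave alone.
- marker: Bystander: white marker pen with red cap lying on the bench, about 130 mm long, 15 mm thick. Leave alone.
Not all that is in view belongs to the job. Several things have the shape of the carrier; the one meant has the colours described above. Leave any turquoise look-alike of the flask alone.

How it is judged:
By the outcome, as a careful person would: the job done as asked, in the order asked, and still so for the second after the job is handed in, with the robot touching nothing.
It also fails if it takes over 53 s, if anything falls off the work surface, if the arm or the gripper's body presses on something with over 40 N, if the wrist force passes 120 N, or if a joint passes its speed limit or range.

## Robot

A 6-joint arm with a two-finger parallel gripper is mounted at the origin on the work surface. World frame = base frame: x ahead of the robot, y to its left, z up, the work surface at z = 0. Lengths are in m, angles in rad, forces in N, time in s.
With the tool pointing down it reaches from about 0.25 to 0.8 m from the base axis. Payload 3.9 kg.
Tool frame: the origin (TCP) lies between the finger pads; the fingertips stand 11 mm ahead of it and the grasp point (between the pads) lies 8 mm behind it; y points along the fingers, z is the direction in which the jaws open and shut, and the axes are right-handed (so a half turn about y gives the same grasp; the last joint's range is limited). The gripper opens to 85 mm and grips with 20 to 120 N. Pads are 22 mm wide; open, the fingers measure 114 mm over their backs; the gripper's body (76 mm by 85 mm) begins 54 mm behind the grasp point. The pads swing forward as they close: fully open they stand 13 mm farther back than shut.
Start: joints at [1.191, 0.26, -0.138, 1.173, 0, 1.571], TCP at [0.195, 0.488, 0.242] pointing down, gripper open.
Joint ranges: [-2.78, 2.78], [-0.83, 1.72], [-1.28, 1.37], [-1.9, 2.12], [-1.57, 1.48], [-3.14, 3.14]. Speed limits (rad/s): [2.57, 2.57, 3.14, 3.14, 3.14, 3.14].

## Interface

Orientations are given as a 3x3 rotation matrix whose columns are the frame's x, y, z axes.
In Python, from rig import robot gives the robot as it stands. Calls block until the motion is done:
- robot.movep(position, orientation): joint-space move of the TCP to a pose.
- robot.servo_line(position, rot=None, rate=0.15, f_stop=None): straight line of the TCP; rot=None keeps the orientation; rate is the mean speed in m/s. With f_stop (N) it stops when the force on the tool has changed by that much, and returns True; else False.
- robot.move_j(angles): joint-space move.
- robot.move_gripper(opening, squeeze=None): finger opening in m; squeeze is the grip in N (None keeps the last); returns when the fingers have stopped.
- robot.sleep(seconds).
- robot.inverse_kinematics(position, orientation): joint angles nearest the present ones, or None.
- robot.get_state(): the state.
- robot.get_image(name): name is "scene" or "top" or "wrist"; returns the picture (480x640x3 uint8, red, green, blue); there is no depth.
- robot.get_calibration(name): a dict with "camera_matrix" (3x3 intrinsics, pixels), "cam_to_world" (4x4, takes a point from camera to world coordinates). Camera axes: x right, y up, looking along -z (the intrinsics and any distortion apply to the point x, -y, -z); pixel columns grow to the right and rows downward; lengths in m; the calibration is good to about 2 mm. A picture is of the moment at which its call begins: read the wrist's pose just before it. get_calibration takes no time and is no camera call; for the wrist camera it gives the pose at the moment of the call.
A pose or a line that the arm cannot do raises robot.IKError and nothing moves.
- robot.hand_in(): hands the job in, once; it reports no verdict.
The state is a dict: "time": time; "qpos": joint angles; "qd": joint speeds; "joint_efforts": joint torques, N m; "tool_pos": TCP position; "tool_rot": TCP orientation; "wrist_force": force on the tool from outside, world axes, zero at the start; "wrist_torque": the same for the moment, N m; "width": finger opening in m.
Only numpy, scipy, OpenCV 4.12 (cv2) and the standard library are available. Lean on these libraries where they do the work, as an engineer would, in place of code of your own. Each camera call takes 0.05 s, during which the arm holds its last target.

## Working session

There is one attempt and no reset: what is moved stays moved. The work goes in short steps, each a Python script; the robot and the scene stay as the last script left them, time stands still between calls to the robot, and variables do not carry over. Pictures are saved under pics/ and viewed, and the job is handed in when it is done.

```bash
ls; mkdir -p pics; python3 - <<'E'
from rig import robot
import cv2
for n in ("scene","top","wrist"):
    im=robot.get_image(n); cv2.imwrite(f"pics/a_{n}.png",im[:,:,::-1])
    c=robot.get_calibration(n); print(n,{k:(v.round(4).tolist() if hasattr(v,'round') else v) for k,v in c.items()})
s=robot.get_state(); print(s)
E
```

```text
pics
scene {'camera_matrix': [[446.6818, 0.0, 323.751], [0.0, 446.6818, 246.512], [0.0, 0.0, 1.0]], 'cam_to_world': [[0.3333, -0.6904, 0.6421, 1.2285], [0.9426, 0.2569, -0.2131, -0.0982], [-0.0179, 0.6763, 0.7364, 0.9048], [0.0, 0.0, 0.0, 1.0]]}
top {'camera_matrix': [[485.0703, 0.0, 313.1882], [0.0, 485.0703, 235.7494], [0.0, 0.0, 1.0]], 'cam_to_world': [[0.0232, 0.9971, -0.0721, 0.4083], [-0.9997, 0.0225, -0.0105, 0.1291], [-0.0088, 0.0723, 0.9973, 1.4595], [0.0, 0.0, 0.0, 1.0]]}
wrist {'camera_matrix': [[367.5174, 0.0, 318.0554], [0.0, 367.5174, 241.6508], [0.0, 0.0, 1.0]], 'cam_to_world': [[0.3709, -0.8956, -0.2456, 0.1332], [0.9287, 0.3574, 0.0989, 0.5121], [-0.0008, -0.2648, 0.9643, 0.3734], [0.0, 0.0, 0.0, 1.0]]}
{'time': 0.15, 'qpos': array([ 1.19096534e+00,  2.60555472e-01, -1.39080154e-01,  1.17269451e+00,
       -4.24089516e-06,  1.57080072e+00]), 'qd': array([-0.00103832, -0.00250873,  0.00335058,  0.00068978,  0.00047543,
        0.0001616 ]), 'joint_efforts': array([-3.24083940e-04, -4.06009197e+01,  2.54165429e+01,  1.26488271e-02,
       -2.09241358e-05,  2.34875031e-06]), 'tool_pos': array([0.19446379, 0.48710976, 0.24164158]), 'tool_rot': array([[ 9.28725686e-01, -5.64741325e-04,  3.70767152e-01],
       [-3.70767582e-01, -1.42606156e-03,  9.28724591e-01],
       [ 4.24762657e-06, -9.99998824e-01, -1.53380777e-03]]), 'wrist_force': array([-0.23944886,  0.3194301 , -0.232853  ]), 'wrist_torque': array([-0.00424874,  0.03084384,  0.0488934 ]), 'width': 0.08523367881633674}
```

View pics/a_scene.png

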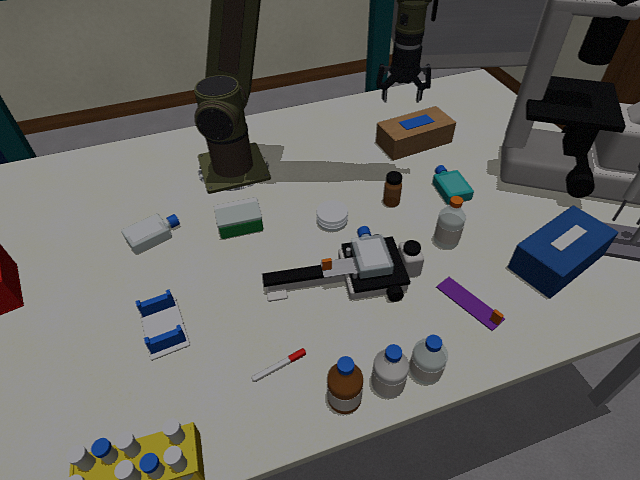

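View pics/a_top.png

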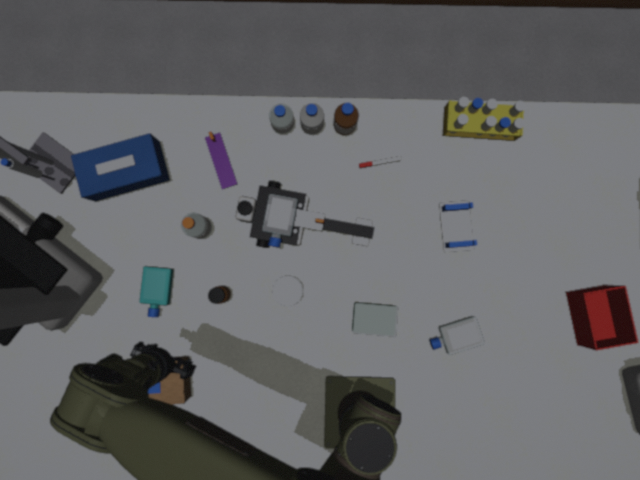

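View pics/a_wrist.png

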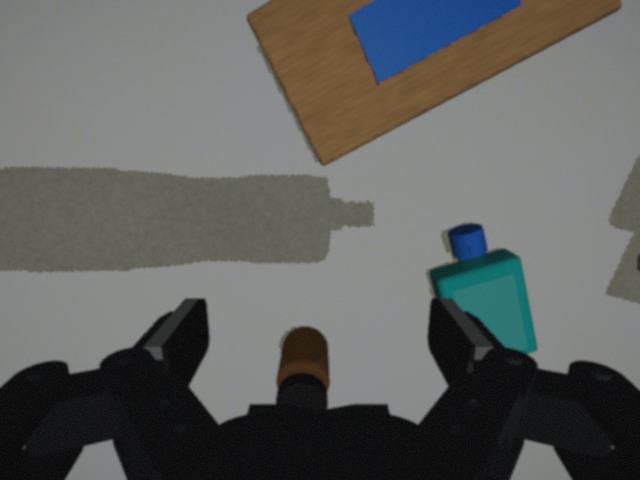

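The scene view shows the stand in the centre: the flask is at (373,255), the orange lug at (327,265), and the runway runs left to (265,280). The cradle with its blue bars is at about (162,322). In the top view the lug is at about (320,221) and the cradle at (459,226). The purple plate is a decoy.

```bash
cat > h.py <<'E'
import numpy as np, cv2
from rig import robot
def ray(cal,uv):
    K=cal["camera_matrix"];T=cal["cam_to_world"]
    p=cv2.undistortPoints(np.array(uv,float).reshape(-1,1,2),K,np.array(cal.get("dist",np.zeros(5)),float)).reshape(-1,2)
    d=np.c_[p[:,0],-p[:,1],-np.ones(len(p))]@T[:3,:3].T
    return T[:3,3],d
def plane(cal,uv,z):
    o,d=ray(cal,uv); return o+d*((z-o[2])/d[:,2])[:,None]
def tri(c1,u1,c2,u2):
    o1,d1=ray(c1,[u1]);o2,d2=ray(c2,[u2]);d1=d1[0]/np.linalg.norm(d1);d2=d2[0]/np.linalg.norm(d2)
    s=np.linalg.lstsq(np.c_[d1,-d2],o2-o1,rcond=None)[0]
    a=o1+s[0]*d1;b=o2+s[1]*d2
    return (a+b)/2,np.linalg.norm(a-b)
def proj(cal,X):
    K=cal["camera_matrix"];T=cal["cam_to_world"]
    p=(np.atleast_2d(X)-T[:3,3])@T[:3,:3]
    return np.c_[K[0,0]*p[:,0]/-p[:,2]+K[0,2],K[1,1]*-p[:,1]/-p[:,2]+K[1,2]]
def hsv(im): return cv2.cvtColor(im,cv2.COLOR_RGB2HSV)
def blobs(mask,amin=15):
    n,l,st,c=cv2.connectedComponentsWithStats(mask.astype(np.uint8))
    return [(c[i],st[i],l==i) for i in range(1,n) if st[i][4]>=amin]
E
python3 - <<'E'
from h import *
for n in ("scene","top"):
    im=cv2.imread(f"pics/a_{n}.png")[:,:,::-1]; h=hsv(np.ascontiguousarray(im))
    c=robot.get_calibration(n)
    for nm,m,z in (("orange",(h[...,0]>5)&(h[...,0]<20)&(h[...,1]>180)&(h[...,2]>120),.06),("blue",(h[...,0]>105)&(h[...,0]<118)&(h[...,1]>180)&(h[...,2]>60),.05)):
        for ce,st,_ in blobs(m): print(n,nm,ce.round(1),st,plane(c,[ce],z)[0].round(3))
    x0,y0,x1,y1=(190,150,510,330) if n=="top" else (120,200,440,380)
    cv2.imwrite(f"pics/b_{n}.png",cv2.resize(im[y0:y1,x0:x1,::-1],None,fx=2.5,fy=2.5,interpolation=cv2.INTER_CUBIC))
E
```

```text
scene orange [456.4 199.5] [451 196  12   8  75] [0.453 0.557 0.06 ]
scene orange [326.  259.7] [322 258   9   4  24] [0.536 0.137 0.06 ]
scene orange [498.3 313. ] [494 310   9   7  30] [0.819 0.445 0.06 ]
scene blue [416.  121.6] [399 115  35  15 264] [0.04  0.646 0.05 ]
scene blue [440.  168.6] [436 165  11   8  48] [0.301 0.592 0.05 ]
scene blue [567.3 240.3] [ 518  206  100   71 2665] [0.683 0.749 0.05 ]
scene blue [172.7 219.7] [167 214  12  12  83] [ 0.242 -0.21   0.05 ]
scene blue [363.1 230.2] [358 226  13  10  79] [0.464 0.268 0.05 ]
scene blue [155.5 303.4] [136 290  38  26 418] [ 0.516 -0.281  0.05 ]
scene blue [165.1 339.3] [144 325  40  27 464] [ 0.623 -0.27   0.05 ]
scene blue [433.8 341.9] [426 335  16  16 180] [0.83  0.279 0.05 ]
scene blue [393.6 351.6] [386 344  16  16 189] [0.822 0.187 0.05 ]
scene blue [345.4 364.9] [337 356  17  19 232] [0.816 0.08  0.05 ]
scene blue [100.2 446.6] [ 92 438  18  18 236] [ 0.814 -0.408  0.05 ]
scene blue [148.5 462.2] [140 453  18  20 262] [ 0.873 -0.326  0.05 ]
top blue [476.9 103. ] [474 100   7   7  26] [ 0.916 -0.332  0.05 ]
top blue [504.  122.4] [501 119   8   8  29] [ 0.859 -0.412  0.05 ]
```

View pics/b_top.png

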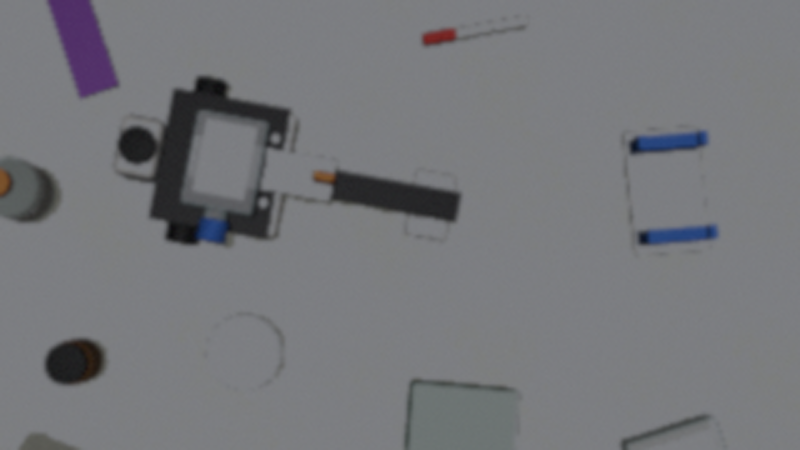

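View pics/b_scene.png

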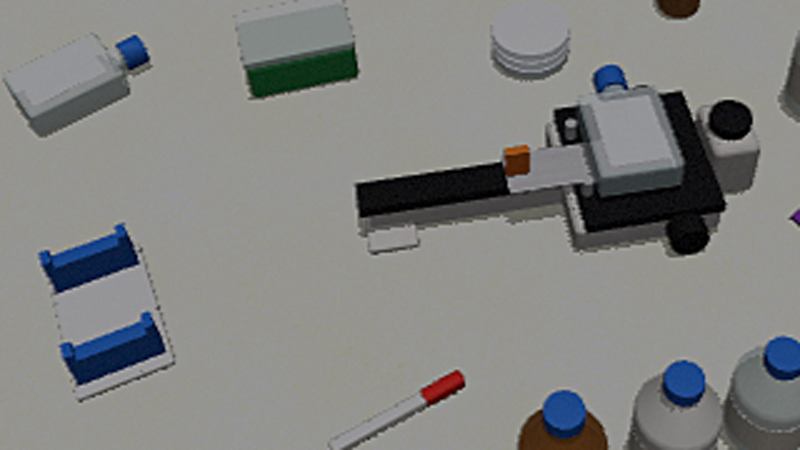

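```bash
cat >> h.py <<'E'
def Rz(v,flip=False):
    "tool pointing down, jaw axis z along horizontal v"
    z=np.array([v[0],v[1],0.]);z/=np.linalg.norm(z); z=-z if flip else z
    y=np.array([0,0,-1.]); return np.c_[np.cross(y,z),y,z]
E
python3 - <<'E'
from h import *
c=robot.get_calibration("top")
e=plane(c,[(190+458/2.5,150+206/2.5)],.045)[0]; l=plane(c,[(190+323/2.5,150+178/2.5)],.08)[0]
print(e,l)
sx=(l-e)[:2]; sx/=np.linalg.norm(sx); print(sx)
sy=np.array([-sx[1],sx[0]])
o=e[:2]+.275*sx; print("stand",o)
t=o-.2*sx
R=Rz(sy)
print(robot.inverse_kinematics([*t,.33],R))
robot.movep([*t,.33],R)
s=robot.get_state();print(s['tool_pos'],s['qpos'],s['time'])
cal=robot.get_calibration("wrist");im=robot.get_image("wrist")
cv2.imwrite("pics/c_w.png",im[:,:,::-1]); np.savez("c.npz",K=cal["camera_matrix"],T=cal["cam_to_world"])
print(proj(cal,[[*l[:2],.084],e,[*o,.045]]))
E
```

```text
[ 0.52431221 -0.03110021  0.045     ] [0.550068  0.1274172 0.08     ]
[0.16037613 0.98705598]
stand [0.56841564 0.24034019]
[ 0.07987029  0.26304312  0.09296495  1.40071815  0.         -1.32985433]
[0.53623064 0.04334666 0.32990837] [ 8.05720205e-02  2.63073386e-01  9.27720001e-02  1.40070697e+00
  1.53771954e-04 -1.32964156e+00] 2.6083
[[318.71977088 283.84407136]
 [318.79288762 132.36563955]
 [318.60592056 355.57274808]]
```

View pics/c_w.png

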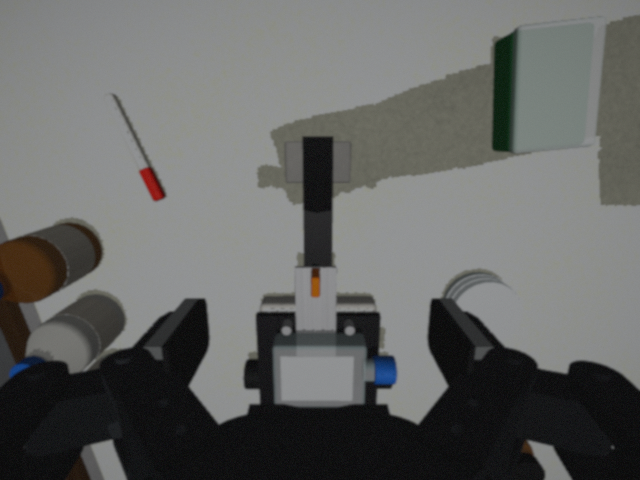

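The wrist view shows the runway from its end at (318,136) to the plate's end at about (316,266), with the orange lug at (316,283). The posts are at (286,330) and (349,330), and the flask is behind them. Next I measure the edges.

```bash
cat > m.py <<'E'
from h import *
d=np.load("c.npz");c=dict(camera_matrix=d["K"],cam_to_world=d["T"])
im=np.ascontiguousarray(cv2.imread("pics/c_w.png")[:,:,::-1]);h=hsv(im);g=im.max(2)
# runway centre line (dark top at .045)
r=[]
for v in range(142,262,4):
    u=np.where(g[v,285:352]<75)[0]+285; r.append((u.min()-.5,u.max()+.5,v))
r=np.array(r); print("row widths",(r[:,1]-r[:,0])[[0,5,10,15,20,25,-1]])
a=plane(c,r[:,[0,2]],.045);b=plane(c,r[:,[1,2]],.045)
print("width mm",np.median(np.linalg.norm(a-b,axis=1))*1e3)
m=(a+b)[:,:2]/2
vx,vy,x0,y0=cv2.fitLine(m.astype(np.float32),cv2.DIST_HUBER,0,1e-3,1e-3).ravel()
sx=np.array([vx,vy]);sx*=np.sign(sx[1]);p0=np.array([x0,y0])
e=plane(c,[(318,135.8)],.045)[0][:2]; e=p0+sx*((e-p0)@sx)
so=e+.275*sx; sy=np.array([-sx[1],sx[0]])
print("sx",sx,"stand",so,"end",e)
def S(p): p=np.atleast_2d(p)[:,:2]-so; return np.c_[p@sx,p@sy]*1e3
# lug
mk=(h[...,0]>3)&(h[...,0]<22)&(h[...,1]>150)&(g>90); mk[:,:290]=0;mk[:,345:]=0
B=max(blobs(mk),key=lambda t:t[1][4]);print("lug",B[0],B[1])
ys,xs=np.where(B[2])
for v in range(ys.min(),ys.max()+1,3): print(v,xs[ys==v].min(),xs[ys==v].max(),end="; ")
# plate edges
print()
q=[]
for v in range(270,322,4):
    row=im[v].astype(int).min(1); u=np.where(row[285:350]>150)[0]+285
    q.append((u.min()-.5,u.max()+.5,v))
q=np.array(q);print(q.tolist())
A=plane(c,q[:,[0,2]],.05);Bq=plane(c,q[:,[1,2]],.05)
print("plate w",np.linalg.norm(A-Bq,axis=1)*1e3);print("edges stand",S(A)[:, 1].round(1),S(Bq)[:,1].round(1), S((A+Bq)/2).round(1))
print("posts top",S(plane(c,[(286,330),(349,330)],.065)))
E
python3 m.py
python3 -c "
import cv2
im=cv2.imread('pics/c_w.png')[230:420,230:410];cv2.imwrite('pics/c_z.png',cv2.resize(im,None,fx=3.1,fy=3.1,interpolation=cv2.INTER_CUBIC))"
```

```text
row widths [32. 30. 32. 29. 28. 27. 28.]
width mm 33.10394977377943
sx [0.16043381 0.9870466 ] stand [0.57039415 0.24365281] end [ 0.52627485 -0.02778502]
lug [315. 286.] [312 277   7  19 133]
277 312 318; 280 312 318; 283 312 318; 286 312 318; 289 312 318; 292 312 318; 295 312 318; Traceback (most recent call last):
  File "m.py", line 28, in <module>
    q.append((u.min()-.5,u.max()+.5,v))
              ~~~~~^^
    return umr_minimum(a, axis, None, out, keepdims, initial, where)
ValueError: zero-size array to reduction operation minimum which has no identity
```

View pics/c_z.png

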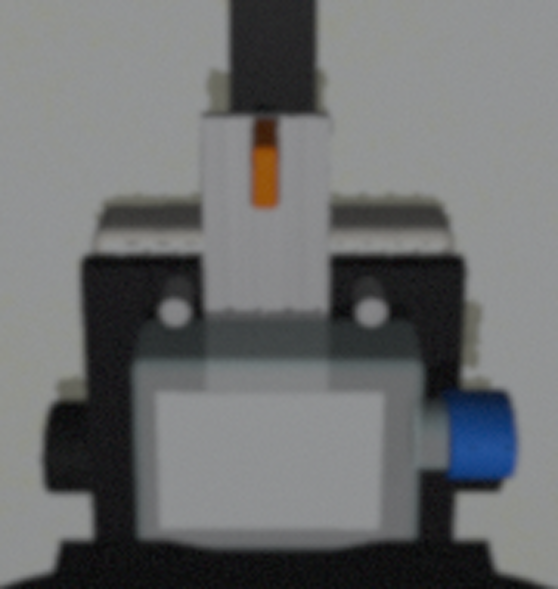

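```bash
python3 - <<'E'
import cv2
im=cv2.imread('pics/c_w.png')
g=cv2.cvtColor(im,cv2.COLOR_BGR2GRAY)
for v in (272,285,300,307,316,320,326): print(v,g[v,288:344].tolist())
print(im[266:300:2,315].tolist()); print(im[286,305:325].tolist())
E
```

```text
272 [147, 145, 146, 146, 147, 144, 138, 136, 137, 140, 140, 139, 139, 138, 138, 141, 143, 143, 141, 140, 139, 134, 116, 84, 56, 39, 37, 34, 41, 42, 59, 90, 119, 135, 140, 139, 141, 141, 138, 138, 139, 141, 140, 140, 140, 141, 139, 137, 133, 136, 143, 146, 146, 147, 146, 146]
285 [146, 145, 147, 148, 146, 144, 135, 134, 137, 138, 140, 139, 139, 139, 138, 140, 142, 142, 143, 141, 140, 136, 119, 104, 95, 92, 93, 94, 96, 93, 96, 102, 118, 134, 140, 139, 138, 138, 138, 137, 138, 140, 140, 139, 140, 139, 139, 137, 140, 145, 146, 146, 146, 145, 145, 145]
300 [59, 58, 57, 58, 58, 60, 75, 104, 128, 137, 139, 138, 139, 136, 138, 137, 141, 141, 141, 138, 138, 140, 140, 138, 138, 139, 139, 140, 139, 137, 139, 142, 139, 139, 137, 139, 139, 138, 136, 138, 137, 139, 139, 139, 137, 138, 133, 120, 94, 71, 58, 57, 58, 56, 57, 59]
307 [142, 138, 135, 135, 135, 139, 140, 138, 137, 138, 137, 137, 137, 137, 137, 138, 139, 141, 137, 140, 138, 138, 136, 138, 138, 138, 138, 138, 139, 140, 138, 140, 138, 138, 137, 137, 136, 135, 136, 137, 137, 137, 137, 136, 137, 137, 134, 133, 132, 135, 135, 134, 135, 138, 1
[... 690 characters left out ...]
36, 137, 137, 136, 134, 134, 134, 136, 135, 134, 132, 134, 135, 136, 135, 135, 133, 127, 108, 74, 45, 27, 20, 29, 25, 24, 31]
[[43, 44, 43], [44, 47, 63], [22, 33, 62], [10, 26, 60], [10, 33, 61], [15, 41, 77], [15, 70, 132], [13, 84, 147], [14, 85, 147], [14, 83, 147], [10, 84, 148], [15, 86, 148], [10, 82, 146], [11, 84, 147], [12, 82, 147], [62, 92, 145], [128, 131, 138]]
[[143, 142, 141], [143, 142, 141], [143, 141, 140], [142, 142, 141], [135, 133, 135], [116, 118, 130], [80, 94, 131], [41, 83, 141], [14, 81, 146], [10, 83, 146], [10, 84, 148], [16, 83, 146], [13, 82, 146], [37, 82, 140], [75, 92, 132], [112, 115, 129], [134, 134, 135], [140, 139, 140], [141, 139, 139], [142, 139, 139]]
```

```bash
python3 - <<'E'
s=open("m.py").read()
s=s[:s.index("# plate edges")]+'''
L=np.array([(294.8,300),(294.86,316),(295.25,326)]);Rr=np.array([(335.8,300),(336.0,316),(335.8,326)])
A=plane(c,L,.05);Bq=plane(c,Rr,.05)
print("plate w",np.linalg.norm(A-Bq,axis=1)*1e3);print(S((A+Bq)/2).round(1))
P=plane(c,[(315.05,277),(315.05,296.5)],.084)
lug=P.mean(0);print("lug ends",S(P),"lug",lug,"len",np.linalg.norm(P[0]-P[1]))
print("plate end",S(plane(c,[(315,266.5)],.05)))
print("lug w",S(plane(c,[(311.1,286),(319,286)],.084)))
print("posts top",S(plane(c,[(286,330),(349.5,330)],.065)))
'''
open("m.py","w").write(s)
E
python3 m.py
```

```text
row widths [32. 30. 32. 29. 28. 27. 28.]
width mm 33.10394977377943
sx [0.16043381 0.9870466 ] stand [0.57039415 0.24365281] end [ 0.52627485 -0.02778502]
lug [315. 286.] [312 277   7  19 133]
277 312 318; 280 312 318; 283 312 318; 286 312 318; 289 312 318; 292 312 318; 295 312 318; plate w [49.79382471 50.59695665 50.26944047]
[[-83.3  -2.7]
 [-62.   -2.5]
 [-48.3  -2.4]]
lug ends [[-126.01031856   -2.60877011]
 [-102.92967721   -2.64955712]] lug [0.5546244  0.13024378 0.084     ] len 0.02308067741284908
plate end [[-126.28884211   -2.94914199]]
lug w [[-115.44178797   -6.98073537]
 [-115.44669746    1.72581128]]
posts top [[-51.09075013 -37.71151827]
 [-51.137998    38.38252717]]
```

The measured posts at (-51,±38) and the 50 mm plate width agree with the given sizes. The lug is at stand (-114.5,-2.6). I now grasp it.

```bash
cat >> h.py <<'E'
sx=np.array([0.16043381,0.9870466]);sy=np.array([-sx[1],sx[0]]);so=np.array([0.57039415,0.24365281])
def W(x,y,z): return np.array([*(so+(x*sx+y*sy)/1e3),z/1e3])
def S(p): p=np.atleast_2d(p)[:,:2]-so; return np.c_[p@sx,p@sy]*1e3
def st(t=""):
    s=robot.get_state();print(t,"t",round(s['time'],2),"S",S(s['tool_pos'])[0].round(1),"z",round(s['tool_pos'][2]*1e3,1),"F",s['wrist_force'].round(1),"M",s['wrist_torque'].round(2),"w",round(s['width']*1e3,1));return s
def shot(n,cam="wrist"):
    c=robot.get_calibration(cam);im=robot.get_image(cam);cv2.imwrite(f"pics/{n}.png",im[:,:,::-1]);np.savez(f"{n}.npz",camera_matrix=c["camera_matrix"],cam_to_world=c["cam_to_world"]);return im,c
E
python3 - <<'E'
from h import *
R=Rz(sy)
robot.movep(W(-114.5,-2.6,150),R); 
robot.move_gripper(.034,squeeze=40)
st("above"); shot("d1")
print(robot.servo_line(W(-114.5,-2.6,67),R,rate=.07,f_stop=6)); st("down")
robot.move_gripper(0.0,squeeze=40); st("grip")
shot("d2"); shot("d2s","scene")
E
```

```text
above t 4.03 S [-114.6   -2.7] z 150.2 F [0.1 0.3 0.4] M [-0.03 -0.    0.03] w 33.8
False
down t 5.41 S [-114.3   -3.1] z 67.5 F [-0.6 -0.2 -0.2] M [-0.04  0.04 -0.  ] w 34.3
grip t 5.74 S [-114.3   -2.6] z 67.6 F [-1.6  0.2  5.1] M [0.06 0.31 0.23] w 9.4
```

View pics/d2.png

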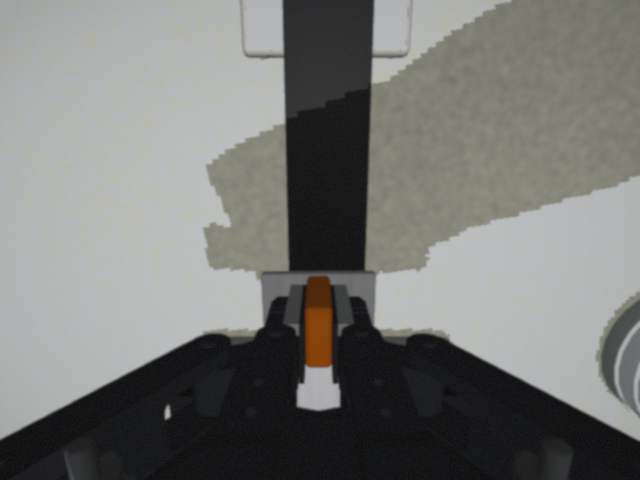

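View pics/d2s.png

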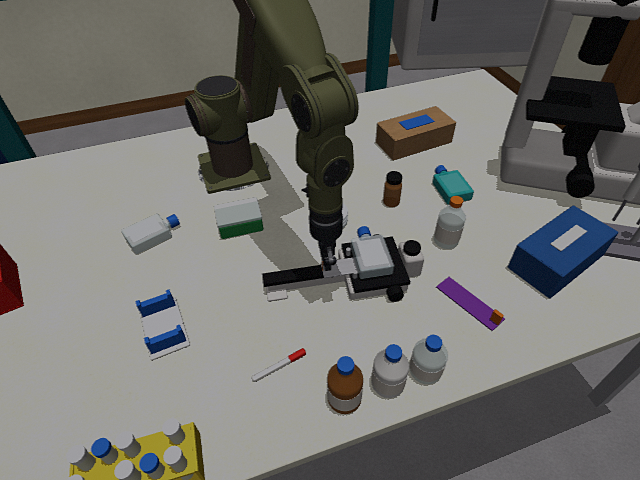

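The pinch holds the lug at 9.4 mm width. Now the draw.

```bash
python3 - <<'E'
from h import *
R=Rz(sy); s=robot.get_state(); z=s['tool_pos'][2]*1e3; x,y=S(s['tool_pos'])[0]
for dx,rate in ((15,.03),(60,.04),(105,.04)):
    print(robot.servo_line(W(-114.5-dx,-2.6,67.2),R,rate=rate,f_stop=25)); st(dx)
shot("e1s","scene");shot("e1")
E
```

```text
False
15 t 6.49 S [-128.1   -3.5] z 67.5 F [1.  4.4 2.2] M [ 0.82 -0.11 -0.01] w 9.6
False
60 t 7.77 S [-172.5   -3.5] z 67.5 F [1.3 6.7 1.6] M [ 1.12 -0.12 -0.05] w 9.5
False
105 t 9.04 S [-220.    -2.9] z 67.6 F [0.3 3.9 5.2] M [ 0.78 -0.06 -0.11] w 9.4
```

View pics/e1.png

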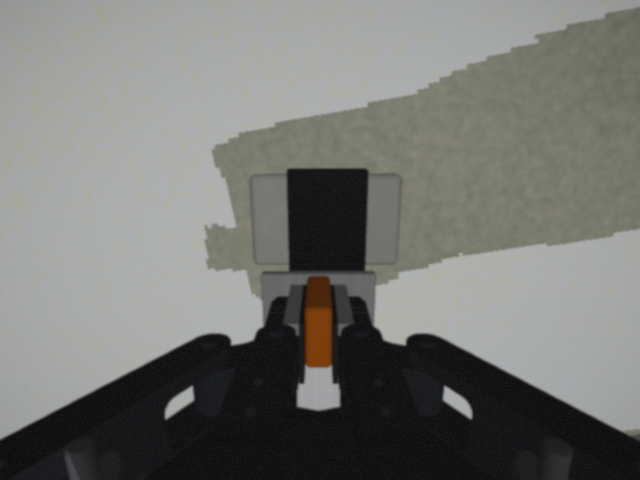

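View pics/e1s.png

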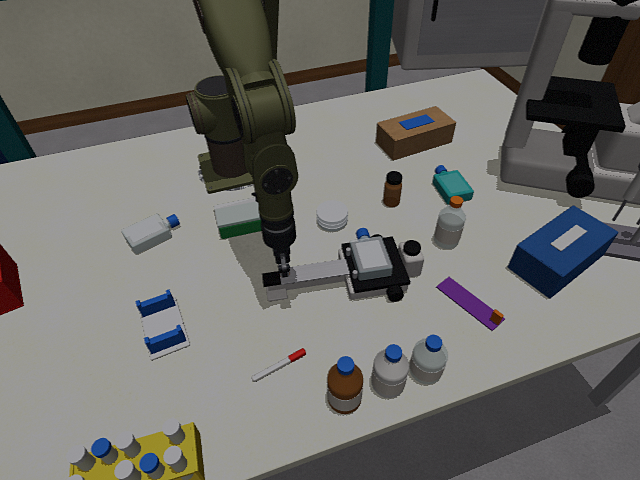

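The plate slid, the flask stayed at the posts, and the lug is now near the runway end. I finish the stroke, release, back up and look at the result.

```bash
python3 - <<'E'
from h import *
R=Rz(sy)
robot.servo_line(W(-114.5-133,0,67.4),R,rate=.04); robot.sleep(.3); st(133)
robot.move_gripper(.03); st("rel")
robot.servo_line(W(-247.5,0,160),R,rate=.12)
robot.move_gripper(.085)
robot.servo_line(W(-235,0,330),R,rate=.3); st("up")
shot("f1s","scene");shot("f1")
E
python3 -c "
import cv2
im=cv2.imread('pics/f1s.png')[200:360,240:460];cv2.imwrite('pics/f1sz.png',cv2.resize(im,None,fx=3.5,fy=3.5,interpolation=cv2.INTER_CUBIC))"
```

```text
133 t 10.29 S [-248.5    0. ] z 67.5 F [1.3 2.4 5.9] M [ 0.64 -0.18 -0.12] w 9.3
rel t 10.62 S [-248.4    0.9] z 66.7 F [1.2 0.1 0. ] M [-0.02 -0.    0.03] w 29.9
up t 12.85 S [-2.35e+02  2.00e-01] z 329.6 F [-0.1 -0.3  0. ] M [ 0.01  0.03 -0.  ] w 84.9
```

View pics/f1.png

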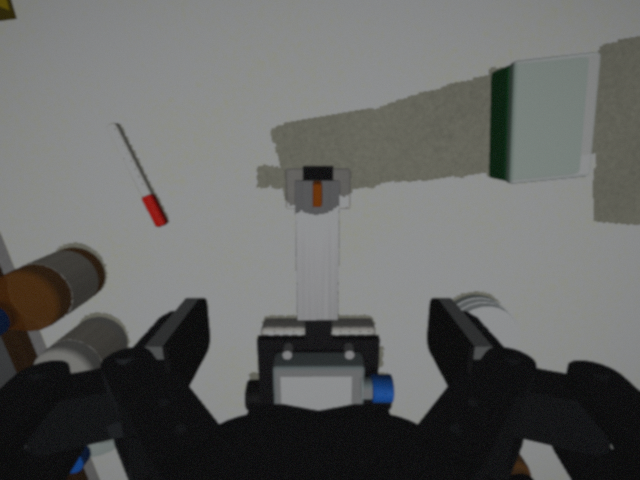

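View pics/f1sz.png

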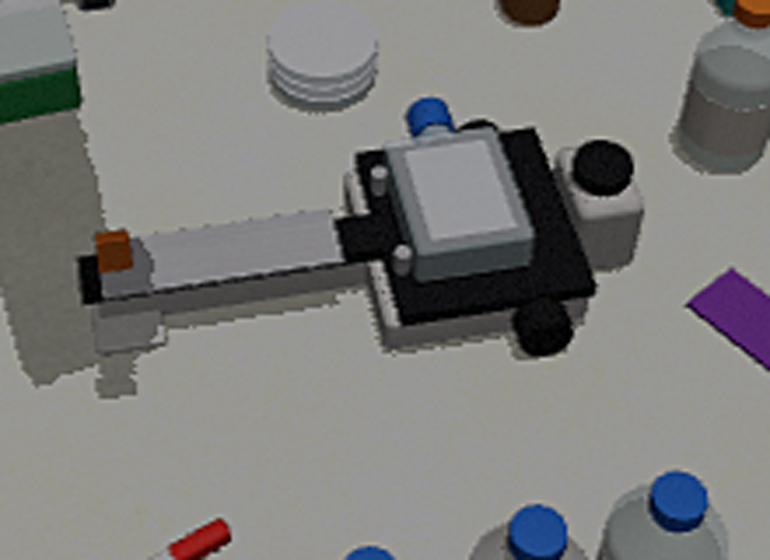

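The carrier lies alone on the runway with its lug at (318,194) and its tail edge at about (318,320). The flask is flat against the posts. Next I refine the carrier pose and look at the cradle.

```bash
python3 - <<'E'
from h import *
d=dict(np.load("f1.npz"))
im=cv2.imread("pics/f1.png");g=cv2.cvtColor(im,cv2.COLOR_BGR2GRAY)
for u in (304,310,326,332): print(u,"tail",g[308:330,u].tolist(),"head",g[172:190,u].tolist())
for v in (200,212,230,260,290,314): print(v,g[v,286:350].tolist())
print("lug",im[180:212:2,317].tolist(),im[196,308:328].tolist())
cv2.imwrite("pics/f1z.png",cv2.resize(im[160:410,230:410],None,fx=2.4,fy=2.4,interpolation=cv2.INTER_CUBIC))
cx=np.array([1.,.1])
for v in ([0,1],[0,-1]): 
  for p in ([.57,-.275,.3],): print(v,robot.inverse_kinematics(p,Rz(v)))
E
```

```text
304 tail [133, 134, 134, 131, 133, 132, 132, 133, 132, 132, 131, 119, 89, 57, 49, 48, 45, 52, 60, 71, 88, 98] head [26, 28, 31, 30, 28, 26, 28, 35, 55, 74, 83, 86, 87, 86, 86, 87, 86, 85]
310 tail [133, 131, 133, 133, 133, 132, 132, 132, 132, 133, 128, 116, 83, 47, 28, 23, 28, 25, 26, 27, 26, 25] head [17, 21, 18, 23, 16, 18, 22, 30, 52, 73, 82, 84, 84, 87, 86, 87, 85, 85]
326 tail [138, 138, 137, 138, 137, 137, 136, 137, 137, 135, 128, 108, 73, 43, 26, 28, 26, 27, 29, 28, 24, 23] head [15, 15, 17, 19, 13, 21, 17, 31, 54, 74, 81, 84, 86, 84, 85, 84, 85, 86]
332 tail [133, 132, 134, 131, 132, 132, 133, 132, 132, 130, 125, 107, 78, 54, 45, 49, 45, 50, 58, 72, 86, 97] head [46, 47, 46, 46, 48, 49, 49, 49, 61, 76, 84, 84, 84, 85, 87, 85, 87, 85]
200 [105, 96, 96, 96, 96, 97, 96, 94, 87, 84, 84, 85, 83, 84, 84, 84, 83, 85, 85, 88, 86, 86, 84, 86, 85, 81, 73, 64, 62, 63, 60, 64, 60, 62, 60, 62, 74, 80, 86, 84, 86, 84, 84, 83, 84, 85, 86, 85, 88, 87, 85, 87, 99, 119, 137, 143, 144, 145, 143, 143, 143, 143, 137, 129]
212 [142, 144, 144, 142, 143, 143, 143, 138, 128, 114, 105, 107, 117, 127, 
[... 1520 characters left out ...]
1, 132, 134]
lug [[24, 31, 44], [10, 29, 57], [11, 43, 85], [15, 51, 102], [10, 52, 103], [10, 49, 102], [12, 52, 103], [10, 51, 103], [15, 54, 104], [10, 51, 103], [14, 54, 104], [10, 51, 102], [12, 50, 101], [45, 59, 92], [82, 82, 84], [87, 86, 86]] [[87, 86, 86], [87, 87, 86], [85, 85, 84], [79, 80, 85], [64, 70, 86], [41, 57, 93], [10, 48, 97], [15, 53, 103], [14, 52, 104], [15, 54, 104], [14, 52, 104], [19, 53, 103], [13, 48, 95], [41, 55, 88], [63, 67, 80], [81, 81, 83], [88, 86, 87], [85, 85, 84], [85, 85, 84], [87, 85, 86]]
[0, 1] [-0.44951427  0.44129593  0.28357957  1.41307998  0.         -0.44951427]
[0, -1] [-0.44951427  0.44129593  0.28357957  1.41307998  0.          2.69207838]
```

View pics/f1z.png

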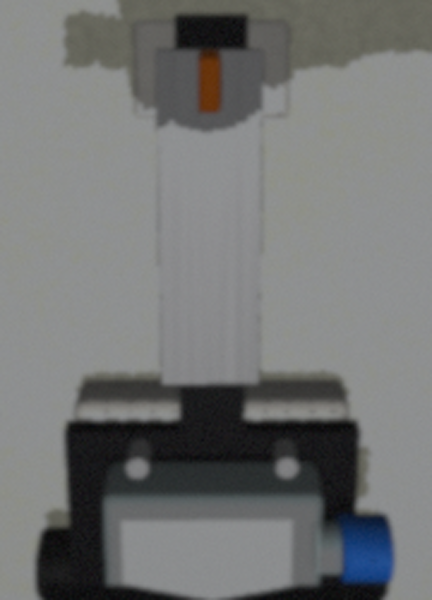

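```bash
python3 - <<'E'
from h import *
d=dict(np.load("f1.npz"))
H=S(plane(d,[(318,180.2)],.05))[0];T=S(plane(d,[(318,320.3)],.05))[0]
C=S(plane(d,[(317,230),(316.8,260),(317,290),(317.5,314)],.05))
L=S(plane(d,[(317.2,184),(317.2,205.5)],.084))
print("head",H,"tail",T,"len",T[0]-H[0]);print(C.round(1),L.round(1))
print("posts",S(plane(d,[(287,354.6),(349,354.6)],.065)))
robot.movep([.545,-.275,.30],Rz([0,1])); st("cr")
shot("g1")
E
```

```text
head [-259.86527625    0.34399507] tail [-89.04727724   0.3087461 ] len 170.817999005226
[[-203.2   -0.8]
 [-167.    -1.1]
 [-129.1   -0.9]
 [ -97.5   -0.3]] [[-259.5   -0.5]
 [-237.4   -0.5]]
posts [[-50.85946145 -37.47290791]
 [-50.76063251  38.03799038]]
cr t 14.06 S [-515.3  -57.9] z 299.5 F [0.2 0.3 0.6] M [-0.    0.   -0.01] w 85.3
```

View pics/g1.png

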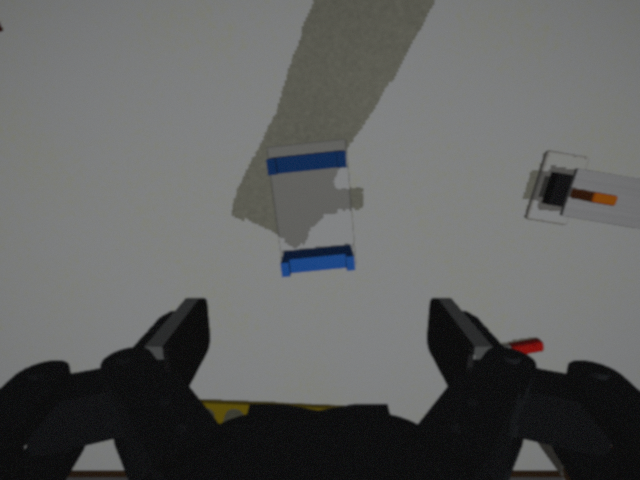

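The wrist view shows the cradle, with its blue bars at about (307,162) and (318,262). I zoom in and measure its corners.

```bash
python3 - <<'E'
from h import *
im=cv2.imread("pics/g1.png")
cv2.imwrite("pics/g1z.png",cv2.resize(im[130:290,250:375],None,fx=3.7,fy=3.7,interpolation=cv2.INTER_CUBIC))
E
```

```text
(no output)
```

View pics/g1z.png

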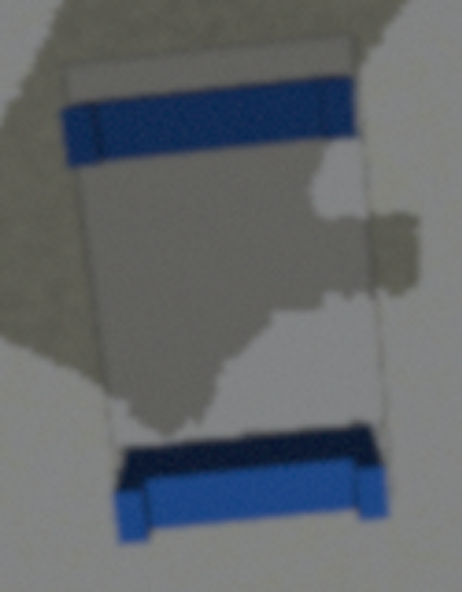

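```bash
cat > cr.py <<'E'
from h import *
d=dict(np.load("g1.npz"))
f=lambda p,z: plane(d,np.array(p,float)/3.7-.5*(1-1/3.7)*0+np.array([250,130]),z)[:,:2]
lo=f([(147,489),(150,540),(357,465),(360,518)],.055)   # inner cheek corners lower bar
lo_o=f([(117,490),(120,542),(383,463),(387,515)],.055)
lt=f([(147,478),(357,459),(150,527),(360,511)],.045)
up=f([(68,165),(357,135)],.055); upi=f([(103,160),(322,138)],.055)
bt=f([(66,65),(352,38)],.008)
print("low inner mean",lo.mean(0),"outer",lo_o.mean(0),"top",lt.mean(0),"inner w",np.linalg.norm(lo[0]-lo[2]),"outer w",np.linalg.norm(lo_o[0]-lo_o[2]),"len",np.linalg.norm(lo_o[0]-lo_o[1]))
print("up front edge outer mean",up.mean(0),np.linalg.norm(up[0]-up[1]),"inner",upi.mean(0),np.linalg.norm(upi[0]-upi[1]))
print("base top edge",bt.mean(0),np.linalg.norm(bt[0]-bt[1]))
for a,b in ((lo[0],lo[2]),(lo_o[1],lo_o[3]),(up[0],up[1]),(bt[0],bt[1])): 
    v=b-a; print("ybar dir deg",np.degrees(np.arctan2(v[1],v[0])))
L=lo_o.mean(0); U=up.mean(0); v=L-U; print("axis U->L deg",np.degrees(np.arctan2(v[1],v[0])),"dist(should be 110-8=102)",np.linalg.norm(v))
v=L-bt.mean(0);print("base->L",np.degrees(np.arctan2(v[1],v[0])),np.linalg.norm(v),"should 130")
E
python3 cr.py
```

```text
low inner mean [ 0.60919112 -0.27322571] outer [ 0.60904018 -0.27376974] top [ 0.60972476 -0.27318015] inner w 0.06146252271808421 outer w 0.07773113083409637 len 0.016132713930027315
up front edge outer mean [ 0.50761485 -0.28459809] 0.07919688893186085 inner [ 0.50734157 -0.28454905] 0.059981319549594916
base top edge [ 0.48203156 -0.28671619] 0.08644276340429824
ybar dir deg 96.8875876981878
ybar dir deg 96.16553971094426
ybar dir deg 95.89759663016791
ybar dir deg 95.28163188546186
axis U->L deg 6.093912565757208 dist(should be 110-8=102) 0.10200171920003476
base->L 5.820261139784317 0.12766675231487282 should 130
```

The cradle measurements agree with the given sizes: bar spacing 102 of 102 mm, axis at 6.0°, centre (0.5545,-0.2795). Now I grip the carrier across its middle.

```bash
python3 - <<'E'
from h import *
R=Rz(sy)
robot.move_gripper(.076)
robot.movep(W(-179.4,-.6,160),R); st("above")
print(robot.servo_line(W(-179.4,-.6,36),R,rate=.1,f_stop=6)); st("down"); shot("h0")
E
```

```text
above t 15.75 S [-179.9   -1.5] z 160.5 F [ 0.2  0.4 -0. ] M [-0.01 -0.    0.03] w 76.3
False
down t 17.14 S [-179.2   -1.2] z 36.6 F [ 0.2  0.2 -0.3] M [-0.    0.01  0.01] w 76.0
```

View pics/h0.png

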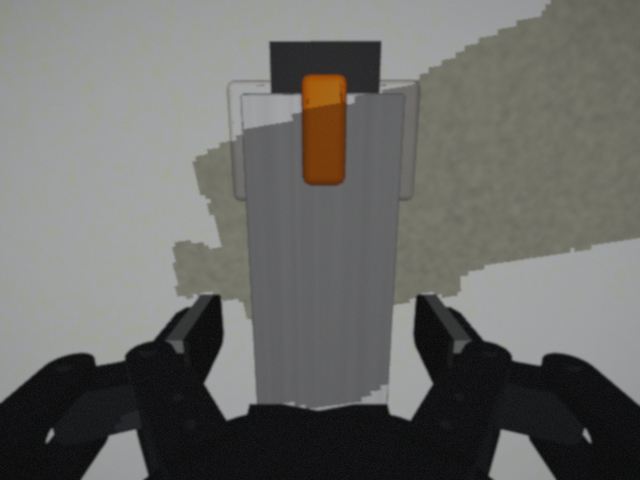

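The open fingers straddle the plate symmetrically. The plate's left edge is at about x=250, the right at 395, and the pads are at 215 and 420. Now I close and lift a little.

```bash
python3 - <<'E'
from h import *
R=Rz(sy)
robot.move_gripper(0.0,squeeze=60); s=st("grip"); y=S(s['tool_pos'])[0]
robot.servo_line(W(-179.4,-.6,66),R,rate=.06); robot.sleep(.3); st("lift")
shot("h1");shot("h1s","scene")
E
python3 -c "
import cv2
im=cv2.imread('pics/h1s.png')[200:360,220:440];cv2.imwrite('pics/h1sz.png',cv2.resize(im,None,fx=3.5,fy=3.5,interpolation=cv2.INTER_CUBIC))"
```

```text
grip t 17.56 S [-179.2   -0.9] z 36.8 F [-0.9  0.3  5.7] M [0.01 0.39 0.05] w 48.3
lift t 18.51 S [-179.5   -0.3] z 65.6 F [ 0.1  0.3 -2.4] M [-0.04  0.    0.01] w 48.4
```

View pics/h1.png

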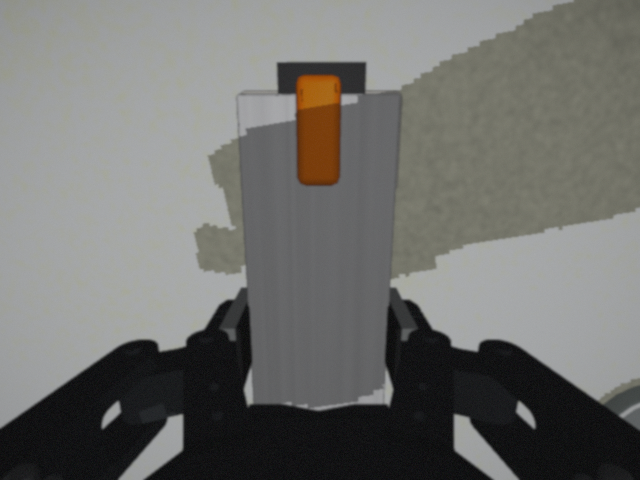

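View pics/h1sz.png

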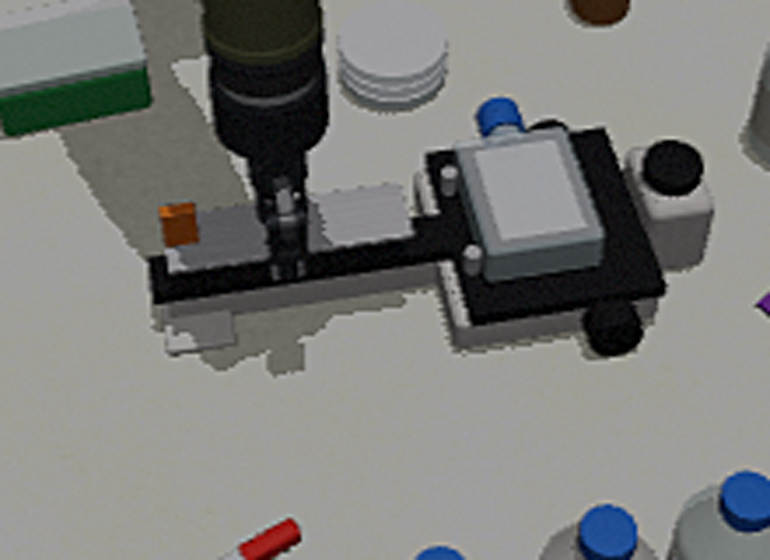

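The plate is held level and square at 48.4 mm, and the lug's image position is unchanged since the grip. Now I carry it over the cradle.

```bash
python3 - <<'E'
from h import *
robot.servo_line(W(-179.4,-.6,170),Rz(sy),rate=.12)
a=np.radians(6.0);cx=np.array([np.cos(a),np.sin(a)]);cy=np.array([-cx[1],cx[0]])
C=np.array([.5545,-.2795]);t=C-.005*cx
R=Rz(cy)
q=robot.inverse_kinematics([*t,.17],R);print(q)
robot.movep([*t,.17],R); st("over")
robot.servo_line([*t,.075],R,rate=.08); robot.sleep(.3); s=st("low"); print(s['tool_pos'],t,"yaw",np.degrees(np.arctan2(s['tool_rot'][1,0],s['tool_rot'][0,0])))
shot("i1");shot("i1s","scene")
im=cv2.imread('pics/i1s.png')[260:390,80:270];cv2.imwrite('pics/i1sz.png',cv2.resize(im,None,fx=4,fy=4,interpolation=cv2.INTER_CUBIC))
E
```

```text
[-0.47127422  0.4521066  -0.03783742  1.0808523   0.         -0.57599398]
over t 20.93 S [-519.   -63.3] z 169.7 F [-0.3  0.3 -2.9] M [-0.01 -0.06  0.03] w 48.4
low t 22.57 S [-520.3  -63.6] z 75.3 F [-0.4  0.1 -3.4] M [-0.02 -0.   -0.02] w 48.4
[ 0.54968982 -0.28011     0.07531811] [ 0.54952739 -0.28002264] yaw 5.999321492775656
```

View pics/i1.png

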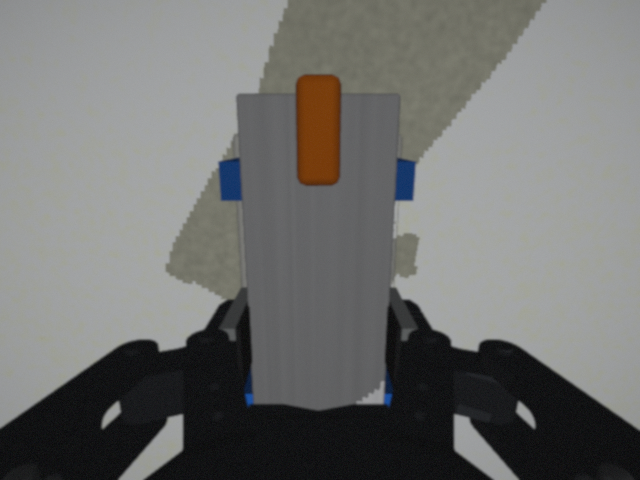

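View pics/i1sz.png

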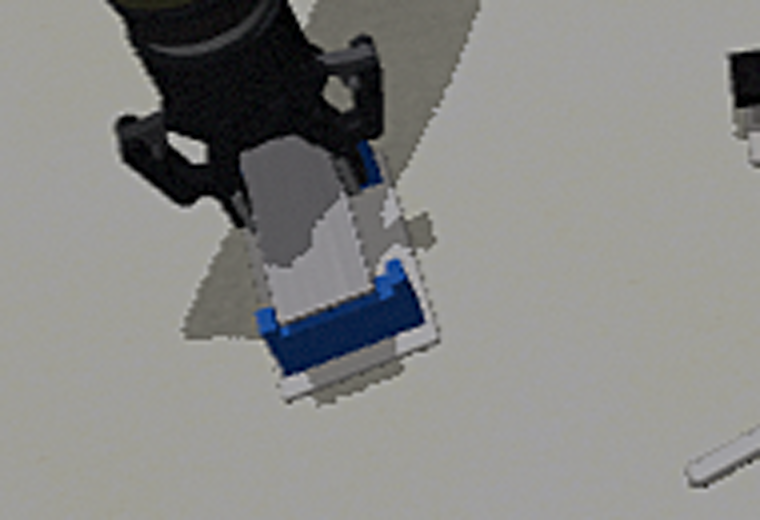

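The plate sits centred between the blue cheeks: in the wrist view the cheeks' outer edges are at 219 and 414 and the plate spans 241 to 396. I lower it onto the saddles with a force stop.

```bash
python3 - <<'E'
from h import *
a=np.radians(6.0);cx=np.array([np.cos(a),np.sin(a)]);cy=np.array([-cx[1],cx[0]])
t=np.array([.5545,-.2795])-.005*cx;R=Rz(cy)
robot.servo_line([*t,.041],R,rate=.05); robot.sleep(.2); st("near")
print(robot.servo_line([*t,.0345],R,rate=.015,f_stop=4)); s=st("contact")
robot.sleep(.3);st("settled");shot("j1")
E
```

```text
near t 23.7 S [-520.4  -63.8] z 41.5 F [ 0.1  0.1 -2.5] M [-0.04 -0.   -0.02] w 48.8
True
contact t 24.07 S [-520.3  -63.7] z 36.8 F [-0.8 -0.1  3.3] M [ 0.06  0.03 -0.02] w 48.5
settled t 24.37 S [-520.3  -63.7] z 36.8 F [-0.8  0.2  5.6] M [0.07 0.07 0.03] w 48.0
```

View pics/j1.png

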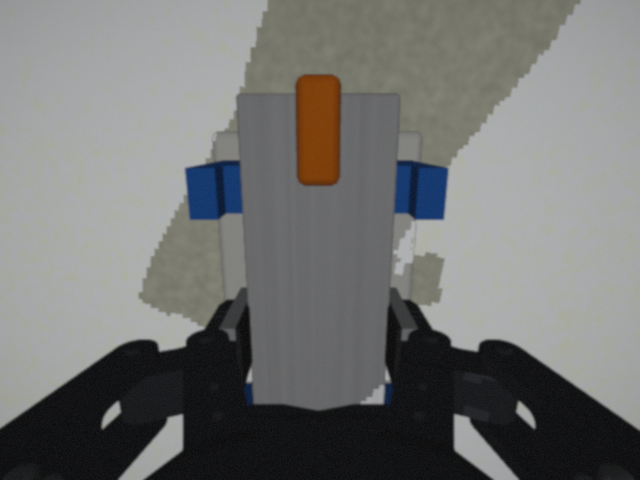

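Contact came at TCP z = 36.8 mm, exactly as predicted, and the plate is between the cheeks (inner faces at about 220 and 415 px). I release and back off.

```bash
python3 - <<'E'
from h import *
a=np.radians(6.0);cx=np.array([np.cos(a),np.sin(a)]);cy=np.array([-cx[1],cx[0]])
t=np.array([.5545,-.2795])-.005*cx;R=Rz(cy)
robot.move_gripper(.066); st("rel")
robot.servo_line([*t,.15],R,rate=.08)
robot.servo_line([t[0]-.03,t[1],.30],R,rate=.2); robot.sleep(.2); st("up")
shot("k1");shot("k1s","scene");shot("k1t","top")
im=cv2.imread('pics/k1s.png')[200:380,110:470];cv2.imwrite('pics/k1sz.png',cv2.resize(im,None,fx=2.2,fy=2.2,interpolation=cv2.INTER_CUBIC))
im=cv2.imread('pics/k1t.png')[150:330,190:510];cv2.imwrite('pics/k1tz.png',cv2.resize(im,None,fx=2.5,fy=2.5,interpolation=cv2.INTER_CUBIC))
E
```

```text
rel t 24.73 S [-519.8  -62.1] z 35.1 F [ 0.5  0.  -0.1] M [ 0.03 -0.    0.01] w 66.2
up t 27.43 S [-524.8  -33.3] z 298.5 F [-1.1  0.1  0.3] M [-0.   -0.   -0.02] w 65.6
```

View pics/k1.png

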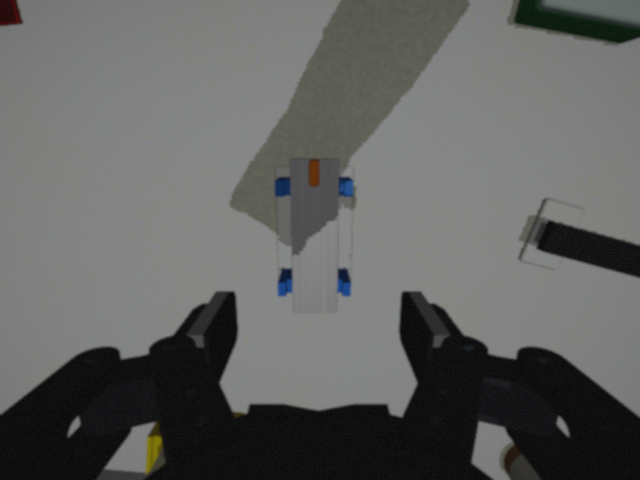

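View pics/k1sz.png

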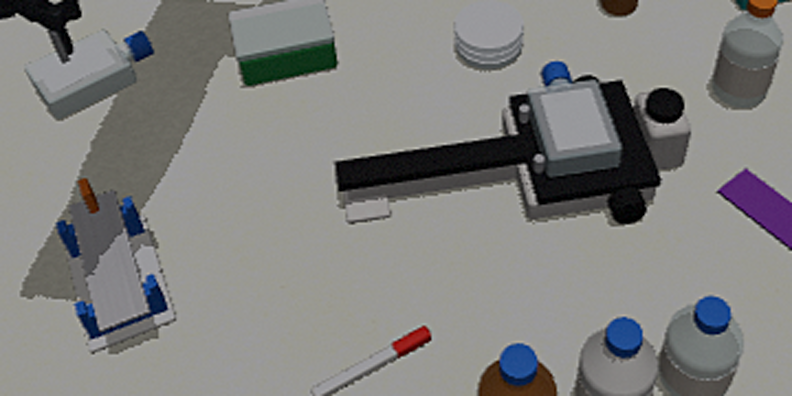

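View pics/k1tz.png

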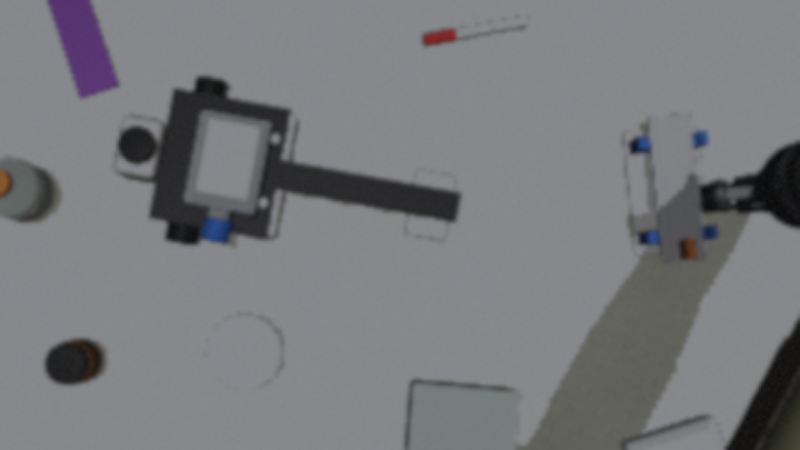

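```bash
python3 - <<'E'
from h import *
d=dict(np.load("k1.npz"))
p=plane(d,[(314.5,157.8),(315,312.3)],.05)[:,:2];m=p.mean(0)
e=m-np.array([.5545,-.2795]);print("len",np.linalg.norm(p[1]-p[0]),"centre err",e*1e3,"yaw",np.degrees(np.arctan2(*(p[1]-p[0])[::-1])))
# flask label/body from the draw view, before (c) and after (f1): body near edge at top height
d2=dict(np.load("f1.npz"));g=cv2.imread("pics/f1.png");g0=cv2.imread("pics/c_w.png")
print(proj(d2,[W(-42,-55,81),W(-42,55,81),W(-42,0,81)]).round(1).tolist(),cv2.cvtColor(g,6)[366,264:372:2].tolist())
robot.hand_in()
E
```

```text
len 0.17061741255152607 centre err [0.0642841  0.49470953] yaw 6.045158016568607
[[271.3, 368.8], [364.3, 368.7], [317.8, 368.8]] [20, 26, 24, 20, 36, 58, 70, 71, 71, 70, 70, 71, 70, 70, 72, 70, 70, 71, 70, 71, 69, 71, 72, 72, 73, 71, 73, 72, 71, 70, 70, 70, 75, 74, 73, 72, 71, 72, 72, 73, 74, 73, 74, 73, 73, 73, 74, 74, 73, 64, 37, 20, 21, 19]
the job is handed in; nothing more can be done
```

The job is done and handed in: the carrier is out from under the flask and lying in its cradle. The robot clock read about 27.4 s at the last check, and the highest force I read was about 7 N.

- **Drawing the carrier:** I pinched the orange lug (9.4 mm wide) and drew the carrier about 133 mm straight out along the runway, then let go. Its tail came to rest 89 mm on the runway side of the stage centre, clear of the flask and posts. The flask settled flat on the stage against the stop posts. Its edges matched the expected position to within about 1 to 2 px across the stand.
- **Setting it in the cradle:** I gripped the carrier across its middle, lifted it level and lowered it until it touched the saddles at the predicted height. After release its centre was 0.5 mm from the seat, turned 6.05° against the cradle's 6.0°. It measured 170.6 mm long at saddle height against 170 mm, which fits it lying level between the cheeks.
- **Everything else:** The last scene and top views showed nothing else on the bench moved.

No check failed. The carrier did start 2.6 mm off the runway's centre line, and I corrected that only after its tail had cleared the flask. I judged the flask's small shift up to the posts by eye only, and did not measure it.

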